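# Seat a full vial rack in the autosampler's fence corner

## Task

Slide the rack full of capped vials across the grey loading deck, without lifting or tipping it, until it sits square and flush in the corner: one long side against the far metal fence and one end against the left metal fence. Leave everything else where it stands, and let go of the rack.

Things in the scene. Friction and masses are not known exactly. Their poses are not given: they have to be found in the camera images.
- deck: Grey loading deck, fixed: plate 290 x 330 x 8 mm (x -150 to 140, y -165 to 165). Origin: on the bench under it; sliding surface at z +8. x points away from the robot, y to its left, within 15 degrees. Two aluminium fences 12 thick rise 30 above the plate: far fence along y, inner face at x +120; left fence along x from -8 to +132, inner face at y +150.
- fence_corner (a point): Inner corner where the inner faces of the far and left fences meet, at the plate's surface (deck x +120, y +150, z +8 mm). Axes as the deck's. The seated rack's middle lies at deck x +70, y +85 mm, its axes along the deck's.
- rack_mid (a point): Centre of the full blue rack's block, 21 mm above its underside: 100 (x) x 130 (y) x 42 mm, about 0.5 kg, loose on the deck. 12 capped vials fixed in it reach 38 above this point, 9 or more inside its sides. Starts turned up to 17 degrees to the deck, its middle 40 to 90 mm short of its seated place along deck x and 50 to 120 along deck y.
- empty_rack: Bystander: a like blue rack without vials, 100 x 130 x 42 mm, on the bench to the right of the deck. Origin: centre of its underside.
- cap_tub: Bystander: small white jar, 42 mm across, 45 mm high, standing on the deck near its near left corner (about deck x -118, y +125 mm). Origin: centre of its underside.
- solvent_a: Bystander: brown glass bottle, 70 mm across, 150 mm high, on the bench to the left. Origin: centre of its underside.
- solvent_b: Bystander: clear glass bottle, 70 mm across, 150 mm high, on the bench to the left. Origin: centre of its underside.
- tip_box: Bystander: closed clear plastic box 85 x 120 x 55 mm on the bench to the right. Origin: centre of its underside.
Things that resemble listed ones, but are neither listed nor needed, are in the scene too. Leave any green or yellow look-alike of the part that bears rack_mid alone.

How it is judged:
By the outcome, as a careful person would: the job done as asked, in the order asked, and still so for the second after the job is handed in, with the robot touching nothing.
It also fails if it takes over 54 s, if anything falls off the work surface, if the arm or the gripper's body presses on something with over 40 N, if the wrist force passes 120 N, or if a joint passes its speed limit or range.

## Robot

A 6-joint arm with a two-finger parallel gripper is mounted at the origin on the work surface. World frame = base frame: x ahead of the robot, y to its left, z up, the work surface at z = 0. Lengths are in m, angles in rad, forces in N, time in s.
With the tool pointing down it reaches from about 0.325 to 0.925 m from the base axis. Payload 3.1 kg.
Tool frame: the origin (TCP) lies midway between the tips of the shut fingers; the grasp point (between the pads) lies 19 mm behind it; z points along the fingers, y is the direction in which the jaws open and shut (so a half turn about z gives the same grasp; the last joint's range is limited). The gripper opens to 85 mm and grips with 20 to 120 N. Pads are 22 mm wide; open, the fingers measure 114 mm over their backs; the gripper's body (76 mm by 85 mm) begins 54 mm behind the grasp point. The pads swing forward as they close: fully open they stand 13 mm farther back than shut.
Start: joints at [1.099, 0.217, 1.613, -0, 1.311, -0.112], TCP at [0.22, 0.585, 0.231] pointing down, gripper open.
Joint ranges: [-2.75, 2.75], [-0.78, 2.1], [0.31, 2.55], [-1.13, 4.27], [0.13, 2.63], [-2.58, 2.58]. Speed limits (rad/s): [2.79, 2.79, 3.14, 3.14, 3.14, 3.14].

## Interface

Orientations are given as a unit quaternion [x, y, z, w].
In Python, from cell import bot gives the robot as it stands.
- The arm moves only by the tool step_arm, never from a script. Its argument "series" is a list of rows, each an object with "linear": the shift along the tool's x, y, z in mm, a list of three; "twist": the turn about the tool's z in degrees; "fingers": the closure, from 0 (fully open) to 1 (shut). A call has 1 to 5 rows; each row is the pose to reach, as a shift and turn from the pose commanded when the call began, along the tool's axes at that moment; what a row does not reach only later rows make up. A row lasts 1/10 s, in which the tool goes at most 50 mm and 8.59 degrees, less where a joint would pass 70% of its speed; a pose out of reach is approached as far as the arm can. A call with a gripper value outside its range is refused whole. The fingers move at their own pace and stop on an object; "force" is the grip in N (left out, the last holds). Time passes only in rows, so rows that repeat a pose let the fingers close. It gives the time, the measured TCP pose, the force and the opening at its end, in the units of the state.
- bot.read_state(): the state, without advancing time (a new reading comes with each control period).
- bot.camera(name): name is "scene" or "top" or "wrist"; returns a dict with "frame" (384x512x3 uint8, red, green, blue), "fx", "fy", "cx", "cy" (pixels), "rvec" (rotation vector, rad) and "tvec" (3), from world to camera coordinates, as OpenCV has them. Camera axes: x right, y down, z forward; pixel columns grow to the right and rows downward; lengths in m; the calibration is good to about 2 mm. A picture is of the moment at which its call begins. There is no depth.
- bot.close_job(): hands the job in, once; it reports no verdict.
The state is a dict: "t": time; "q": joint angles; "joint_vel": joint speeds; "joint_efforts": joint torques, N m; "ee_pos": TCP position; "eef_rot": TCP orientation; "ft_force": force on the tool from outside, world axes, zero at the start; "moment": the same for the moment, N m; "width": finger opening in m.
Only numpy, scipy, OpenCV 4.12 (cv2) and the standard library are available. Lean on these libraries where they do the work, as an engineer would, in place of code of your own. Each camera call takes 0.05 s, during which the arm holds its last target.

## Working session

There is one attempt and no reset: what is moved stays moved. The work goes in short steps, Python scripts to look and compute and a tool call to move; the robot and the scene stay as the last step left them, time stands still between calls to the robot, and variables do not carry over. Pictures are saved under pics/ and viewed, and the job is handed in when it is done.

Besides the shell and the picture viewer there is one more tool, called after ">>>" by a JSON object that holds its "name" and its "arguments". step_arm: Moves the arm, as the interface text tells. Its arguments: {"type":"object","properties":{"series":{"type":"array","items":{"type":"object","properties":{"linear":{"type":"array","items":{"type":"number"}},"twist":{"type":"number"},"fingers":{"type":"number"}}}},"force":{"type":"number"}},"required":["series"]}

```bash
ls; mkdir -p pics
python3 - <<'E'
from cell import bot
import cv2,numpy as np
s=bot.read_state();print(s)
for n in("scene","top","wrist"):
    c=bot.camera(n);cv2.imwrite(f"pics/{n}0.png",c["frame"][...,::-1]);np.savez(f"{n}0.npz",**c)
    print(n,c["fx"],c["cx"],c["cy"],c["rvec"],c["tvec"])
E
```

```text
pics
{'t': 0.0, 'q': array([ 1.09878263e+00,  2.17734337e-01,  1.61495972e+00, -9.42157997e-06,
        1.31130054e+00, -1.12180441e-01]), 'joint_vel': array([ 0.0001515 , -0.00057957, -0.00036376,  0.00112254, -0.00145206,
       -0.00076754]), 'joint_efforts': array([ 2.10672721e-05, -3.96835649e+01, -3.03853512e+01, -3.45553835e-04,
        9.79278790e-03, -5.24221818e-06]), 'ee_pos': array([0.21966514, 0.58424069, 0.22996721]), 'eef_rot': array([ 1.78946225e-01,  9.83858123e-01, -1.15141113e-03, -3.41474125e-04]), 'ft_force': array([-1.07736399, -0.191888  ,  0.29688947]), 'moment': array([-0.00584102, -0.0440254 ,  0.03790509]), 'width': 0.08491344270779992}
scene 414.99548270400925 254.50410981678996 194.38331898498396 [ 1.70915185  2.08102911 -0.66797699] [ 0.12753315 -0.39646783  1.46202975]
top 368.739516095865 257.6979112830677 192.8750550830545 [ 2.15136817 -2.19823188  0.10065069] [0.02462264 0.52962044 1.00280794]
wrist 266.6479271708604 254.71936926893514 192.11893827673157 [-2.37200314 -1.64247634 -0.2440894 ] [-0.62345905 -0.03818423  0.38016894]
```

View pics/scene0.png

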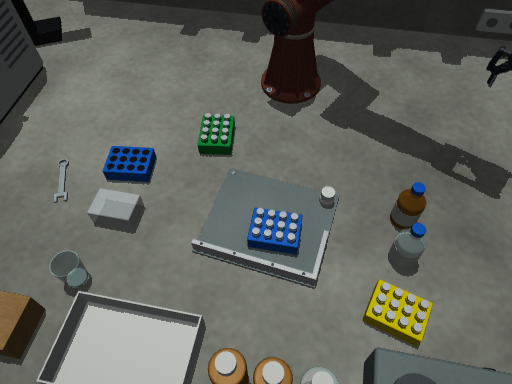

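View pics/top0.png

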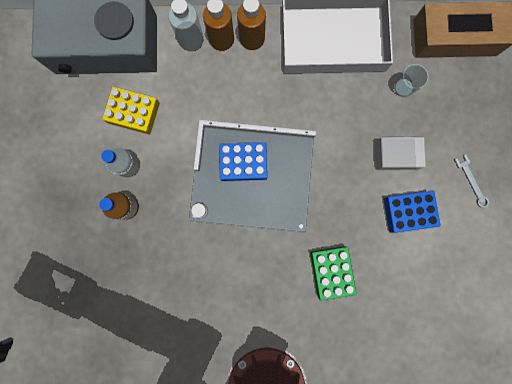

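View pics/wrist0.png

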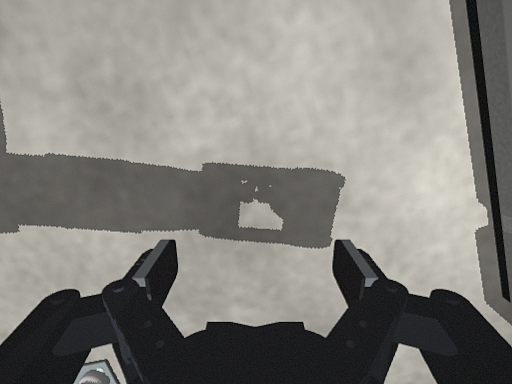

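Top view: the full blue rack with white caps is on the deck at about (243,161). It could be confused with the empty blue rack (412,211), the green rack (333,272) and the yellow rack (131,109). By the description, I choose (243,161).

```bash
cat > h.py <<'E'
import numpy as np,cv2
def cam(c):
    R,_=cv2.Rodrigues(np.array(c["rvec"]));t=np.array(c["tvec"]).ravel()
    K=np.array([[c["fx"],0,c["cx"]],[0,c["fy"],c["cy"]],[0,0,1]]);return R,t,K
def ray(c,uv,z):
    R,t,K=cam(c);o=-R.T@t
    uv=np.atleast_2d(uv).astype(float)
    d=(np.c_[uv,np.ones(len(uv))]@np.linalg.inv(K).T)@R
    return o+d*((z-o[2])/d[:,2])[:,None]
def proj(c,P):
    R,t,K=cam(c);p=np.atleast_2d(P)@R.T+t;p=p@K.T;return p[:,:2]/p[:,2:]
E
python3 - <<'E'
import numpy as np,cv2
from h import *
c=np.load("top0.npz");f=c["frame"][...,::-1]
R,t,K=cam(c);print(-R.T@t)
crop=f[110:240,175:330];cv2.imwrite("pics/crop0.png",cv2.resize(crop,None,fx=5,fy=4.6,interpolation=cv2.INTER_CUBIC)[:600,:800])
hsv=cv2.cvtColor(np.ascontiguousarray(f),cv2.COLOR_BGR2HSV)
m=cv2.inRange(hsv,(105,120,60),(130,255,255))
cs,_=cv2.findContours(m,cv2.RETR_EXTERNAL,cv2.CHAIN_APPROX_NONE)
for k in cs:
    if cv2.contourArea(k)<300: continue
    r=cv2.minAreaRect(k);print(r)
    P=ray(c,k[:,0],0.050);rr=cv2.minAreaRect((P[:,:2]*1000).astype(np.float32));print("mm",rr)
    print(cv2.boxPoints(rr).round(1).tolist())
E
```

```text
[0.43608916 0.01512686 1.04705552]
((413.7900085449219, 211.02999877929688), (36.48670959472656, 48.22468185424805), 81.8698959350586)
mm ((469.496826171875, -407.057373046875), (98.11402893066406, 128.3327178955078), 6.813465118408203)
[[413.20001220703125, -349.20001220703125], [428.3999938964844, -476.6000061035156], [525.7999877929688, -465.0], [510.6000061035156, -337.5]]
((242.72975158691406, 161.12161254882812), (37.10972595214844, 47.233489990234375), 88.15238952636719)
mm ((616.0469970703125, 52.32574462890625), (102.81574249267578, 129.44613647460938), 0.6434711217880249)
[[563.9000244140625, 116.5], [565.4000244140625, -13.0], [668.2000122070312, -11.800000190734863], [666.7000122070312, 117.5999984741211]]
```

View pics/crop0.png

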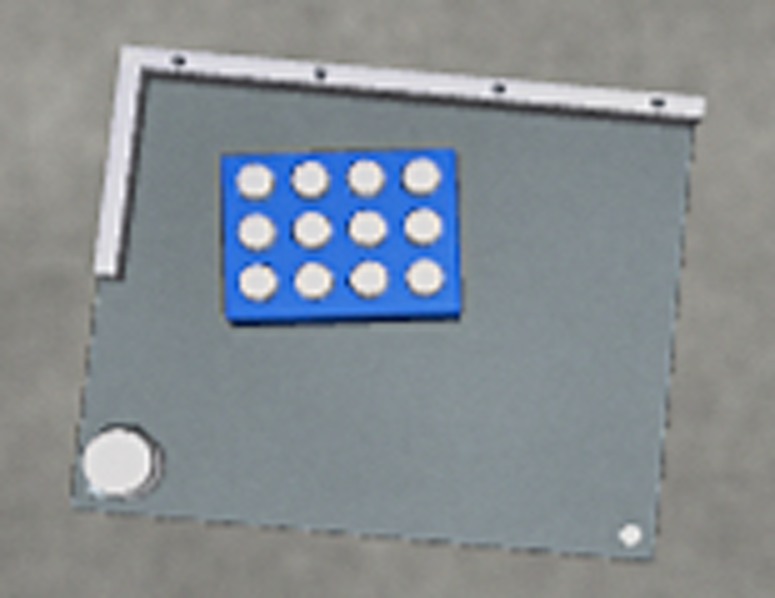

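Run:
```python
import numpy as np,cv2
from h import *
c=np.load("top0.npz");f=np.ascontiguousarray(c["frame"][...,::-1])
hsv=cv2.cvtColor(f,cv2.COLOR_BGR2HSV);g=cv2.cvtColor(f,cv2.COLOR_BGR2GRAY)
# fence bright mask
roi=np.zeros_like(g);roi[112:175,188:322]=255
m=((g>175)&(hsv[...,1]<40)&(roi>0)).astype(np.uint8)*255
n,l,st,_=cv2.connectedComponentsWithStats(m)
for i in range(1,n):
    if st[i,4]>100: print(i,st[i])
i=1+np.argmax(st[1:,4]); ys,xs=np.where(l==i)
# far fence: per column top/bottom ; left fence: per row left/right
up=[];lo=[]
for x in range(206,312):
    y=ys[xs==x]
    if len(y):up.append((x,y.min()-.5));lo.append((x,y.max()+.5))
le=[];ri=[]
for y in range(136,168):
    x=xs[ys==y]
    if len(x):le.append((x.min()-.5,y));ri.append((x.max()+.5,y))
def fit(p,z):
    P=ray(c,np.array(p),z)[:,:2]*1000
    v=cv2.fitLine(P.astype(np.float32),cv2.DIST_HUBER,0,.01,.01).ravel();return v
L={k:fit(p,.038) for k,p in dict(up=up,lo=lo,le=le,ri=ri).items()}
for k,v in L.items(): print(k,v.round(2),np.degrees(np.arctan2(v[1],v[0])).round(2))
def inter(a,b):
    s=np.linalg.solve(np.c_[a[:2],-b[:2]],b[2:]-a[2:]);return a[2:]+s[0]*a[:2]
print("outer corner",inter(L['up'],L['le']),"inner(img)",inter(L['lo'],L['ri']))
# plate near corners in image crop
for u,v in [(72,507),(652,558)]:
    print(ray(c,[(175+u/5-.4,110+v/4.6-.4)],.008)*1000)
# caps
roi2=np.zeros_like(g);roi2[138:186,215:272]=255
m2=((g>160)&(hsv[...,1]<60)&(roi2>0)).astype(np.uint8)
n,l,st,ce=cv2.connectedComponentsWithStats(m2)
pc=[ce[i] for i in range(1,n) if st[i,4]>15]
print(len(pc)); P=ray(c,pc,.088-.0)[:,:2]*1000; print(P.round(1).tolist()); print("cap mean",P.mean(0), cv2.minAreaRect(P.astype(np.float32)))
```

```text
1 [194 120  44  50 349]
2 [239 124  77  11 309]
up [1.1000e-01 9.9000e-01 7.3162e+02 1.1188e+02] 83.68
lo [1.2000e-01 9.9000e-01 7.1925e+02 1.1001e+02] 82.99
le [ 9.9000e-01 -1.2000e-01  6.4738e+02  1.8448e+02] -6.65
ri [ 9.9000e-01 -1.3000e-01  6.4924e+02  1.7227e+02] -7.4
outer corner [738.4854  173.86853] inner(img) [725.6827  162.34618]
[[459.65083367 207.8720991    8.        ]]
[[ 421.6404905  -117.08191014    8.        ]]
12
[[643.7, 66.5], [643.7, 37.2], [643.5, 7.7], [642.6, 95.7], [613.4, 95.1], [613.8, 66.0], [614.1, 37.2], [614.6, 7.9], [584.7, 66.2], [585.0, 36.9], [584.9, 7.5], [584.3, 95.3]]
cap mean [614.02086212  51.59709446] ((614.180908203125, 51.5166015625), (59.18711471557617, 88.02383422851562), 0.38487276434898376)
```

```bash
cat >> h.py <<'E'
from scipy.spatial.transform import Rotation as Ro
TH=np.radians(-6.7);EX=np.array([np.cos(TH),np.sin(TH)]);EY=np.array([-EX[1],EX[0]])
COR=np.array([725.5,162.5]);O=COR-120*EX-150*EY
def d2w(x,y): return O+x*EX+y*EY
def w2d(p): d=np.asarray(p)[:2]-O;return np.array([d@EX,d@EY])
def plan(s,dx,dy,z,jaw_deck_deg):
    """deck xy mm, z mm, tool y direction in deck deg (mod 180) -> tool shift, twist"""
    R=Ro.from_quat(s["eef_rot"]).as_matrix()
    p=np.array(s["ee_pos"])*1000
    t=np.r_[d2w(dx,dy),z]
    yaw=np.degrees(np.arctan2(R[1,1],R[0,1]))
    dl=(jaw_deck_deg+np.degrees(TH)-yaw+90)%180-90
    print("at deck",w2d(p).round(1),"z",p[2].round(1),"jaw deck",round(yaw-np.degrees(TH),2),"t",round(s["t"],2),"q6",round(s["q"][5],2))
    print("toolx in deck",[round(float(R[:2,0]@e),3) for e in(EX,EY)])
    print("shift",(R.T@(t-p)).round(1),"twist",round(-dl,2))
E
python3 - <<'E'
from cell import bot
from h import *
print(COR,O)
c=np.load("top0.npz")
f=np.ascontiguousarray(c["frame"][...,::-1])
# overlay of predicted plate, fence, and caps redone at z=67mm
hsv=cv2.cvtColor(f,cv2.COLOR_BGR2HSV);g=cv2.cvtColor(f,cv2.COLOR_BGR2GRAY)
roi2=np.zeros_like(g);roi2[138:186,215:272]=255
m2=((g>160)&(hsv[...,1]<60)&(roi2>0)).astype(np.uint8)
n,l,st,ce=cv2.connectedComponentsWithStats(m2)
P=ray(c,[ce[i] for i in range(1,n) if st[i,4]>15],.067)[:,:2]*1000
print(P.mean(0),"deck",w2d(P.mean(0)),cv2.minAreaRect(P.astype(np.float32)))
plan(bot.read_state(),-64,28,200,90)
E
```

```text
[725.5 162.5] [588.81891149  27.52489102]
[617.91695122  52.39566659] deck [25.9976273  28.09581407] ((618.0805053710938, 52.31342315673828), (60.48309326171875, 89.95125579833984), 0.3848516047000885)
at deck [-431.5  510. ] z 230.2 jaw deck 76.08 t 0.15 q6 -0.11
toolx in deck [-0.971, 0.241]
shift [-472.7 -379.4   30.8] twist -13.92
```

Cap grid measures 60.5 x 90 mm and the rack starts 44/57 mm short, both consistent with the brief. Moving now.

>>> {"name": "step_arm", "arguments": {"series": [{"linear":[-473,-379,30],"twist":-13.9,"fingers":0},{"linear":[-473,-379,30],"twist":-13.9,"fingers":0},{"linear":[-473,-379,30],"twist":-13.9,"fingers":0},{"linear":[-473,-379,30],"twist":-13.9,"fingers":0},{"linear":[-473,-379,30],"twist":-13.9,"fingers":0}]}}

```text
t: 0.65
ee_pos: [0.3477, 0.3687, 0.2186]
eef_rot: [0.058, 0.998, -0.0, -0.0]
ft_force: [1.6, -0.6, 0.5]
width: 0.0852
```

Run:
```python
from cell import bot
from h import *
plan(bot.read_state(),-64,28,200,90)
```

```text
at deck [-279.3  310.7] z 218.6 jaw deck 90.02 t 0.65 q6 -0.78
toolx in deck [-1.0, -0.0]
shift [-215.2 -282.8   18.7] twist 0.02
```

>>> {"name": "step_arm", "arguments": {"series": [{"linear":[-215,-283,18],"twist":0,"fingers":0},{"linear":[-215,-283,18],"twist":0,"fingers":0},{"linear":[-215,-283,18],"twist":0,"fingers":0},{"linear":[-215,-283,18],"twist":0,"fingers":0},{"linear":[-215,-283,18],"twist":0,"fingers":0}]}}

```text
t: 1.15
ee_pos: [0.4745, 0.1535, 0.2061]
eef_rot: [0.059, 0.998, 0.0, 0.0]
ft_force: [1.2, -0.1, 0.2]
width: 0.0853
```

>>> {"name": "step_arm", "arguments": {"series": [{"linear":[0,0,0],"twist":0,"fingers":0}]}}

```text
t: 1.25
ee_pos: [0.4764, 0.1504, 0.2061]
eef_rot: [0.062, 0.998, -0.001, 0.001]
ft_force: [-0.2, 1.1, -0.6]
width: 0.0854
```

Run:
```python
from cell import bot
from h import *
plan(bot.read_state(),-64,28,13,90)
```

```text
at deck [-126.   108.9] z 206.1 jaw deck 89.57 t 1.25 q6 -1.28
toolx in deck [-1.0, 0.008]
shift [-62.3 -80.  193.3] twist -0.43
```

>>> {"name": "step_arm", "arguments": {"series": [{"linear":[-62,-80,40],"twist":-0.4,"fingers":0},{"linear":[-62,-80,40],"twist":-0.4,"fingers":0},{"linear":[-62,-80,90],"twist":-0.4,"fingers":0},{"linear":[-62,-80,130],"twist":-0.4,"fingers":0},{"linear":[-62,-80,130],"twist":-0.4,"fingers":0}]}}

```text
t: 1.75
ee_pos: [0.5191, 0.0688, 0.0692]
eef_rot: [0.055, 0.998, -0.0, -0.008]
ft_force: [-0.8, 0.2, -0.2]
width: 0.0856
```

>>> {"name": "step_arm", "arguments": {"series": [{"linear":[0,0,0],"twist":0,"fingers":0}]}}

```text
t: 1.85
ee_pos: [0.5251, 0.0694, 0.0757]
eef_rot: [0.055, 0.998, 0.0, -0.002]
ft_force: [0.6, 0.9, 0.9]
width: 0.0853
```

Run:
```python
from cell import bot
from h import *
plan(bot.read_state(),-64,28,13,90)
for n in("wrist","scene"):
    c=bot.camera(n);cv2.imwrite(f"pics/{n}1.png",c["frame"][...,::-1])
```

```text
at deck [-68.2  34.1] z 75.7 jaw deck 90.42 t 1.85 q6 -1.46
toolx in deck [-1.0, -0.007]
shift [-4.3 -6.2 62.7] twist 0.42
```

View pics/wrist1.png

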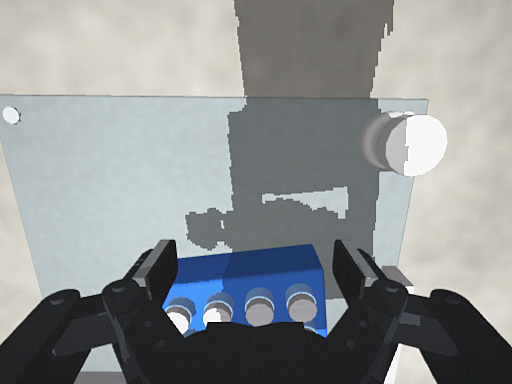

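Run:
```python
from cell import bot
from h import *
s=bot.read_state()
c=bot.camera("wrist");R,t,K=cam(c);print("cam deck",w2d((-R.T@t)*1000),(-R.T@t)[2])
for n,x,y,z in [("tcp now",*w2d(s["ee_pos"]*1000),75.7),("low target",-64,28,13)]:
    print(n,proj(c,np.r_[d2w(x,y),z]/1000))
print(w2d(ray(c,[(312,246)],.05)[0]*1000),w2d(ray(c,[(165,268)],.05)[0]*1000))
c=bot.camera("scene");cv2.imwrite("pics/scene2.png",cv2.resize(c["frame"][150:300,170:370,::-1],None,fx=4,fy=4))
```

```text
cam deck [-140.79073988   33.61801267] 0.22182549573832328
tcp now [[255.17507339 239.44281578]]
low target [[247.07833624 205.231603  ]]
[-46.68349793  75.76485444] [-27.66407459 -31.85275536]
```

View pics/scene2.png

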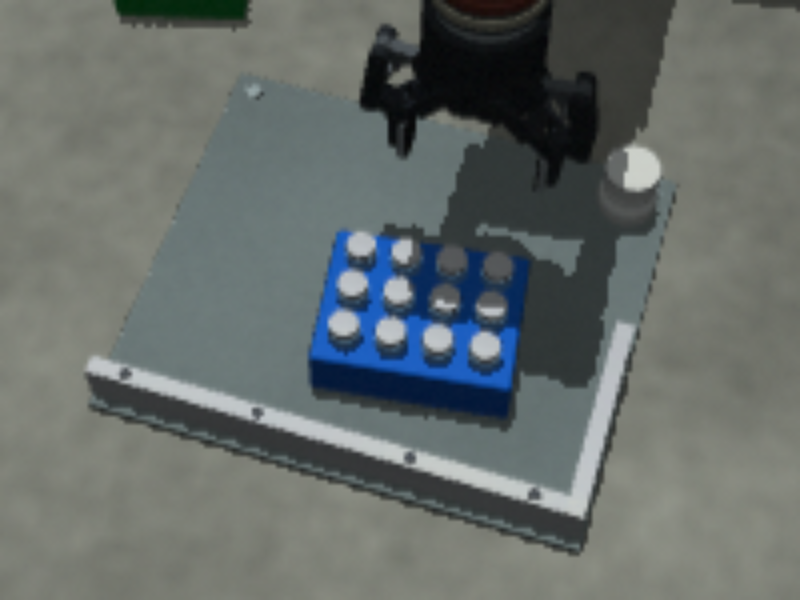

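>>> {"name": "step_arm", "arguments": {"series": [{"linear":[-2,-6,10],"twist":0.4,"fingers":0},{"linear":[-2,-6,40],"twist":0.4,"fingers":0},{"linear":[-2,-6,60],"twist":0.4,"fingers":0},{"linear":[-2,-6,60],"twist":0.4,"fingers":0},{"linear":[-2,-6,60],"twist":0.4,"fingers":0}]}}

```text
t: 2.55
ee_pos: [0.5278, 0.0624, 0.0166]
eef_rot: [0.059, 0.998, -0.0, 0.0]
ft_force: [-1.3, -0.3, 0.2]
width: 0.0855
```

Run:
```python
from cell import bot
from h import *
s=bot.read_state();plan(s,-20,28,14,90);print(s["ft_force"])
```

```text
at deck [-64.7  27.5] z 16.6 jaw deck 89.98 t 2.55 q6 -1.47
toolx in deck [-1.0, 0.0]
shift [-44.7   0.5   2.6] twist -0.02
[-1.33904863 -0.25576525  0.2319015 ]
```

>>> {"name": "step_arm", "arguments": {"series": [{"linear":[-10,0,2],"twist":0,"fingers":0},{"linear":[-18,0,2],"twist":0,"fingers":0},{"linear":[-24,0,2],"twist":0,"fingers":0},{"linear":[-30,0,2],"twist":0,"fingers":0},{"linear":[-35,0,2],"twist":0,"fingers":0}]}}

```text
t: 3.05
ee_pos: [0.5622, 0.0588, 0.0143]
eef_rot: [0.058, 0.998, 0.0, -0.001]
ft_force: [-4.3, 3.4, 2.9]
width: 0.0852
```

>>> {"name": "step_arm", "arguments": {"series": [{"linear":[-5,0,0],"twist":0,"fingers":0},{"linear":[-10,0,0],"twist":0,"fingers":0},{"linear":[-15,0,0],"twist":0,"fingers":0},{"linear":[-20,0,0],"twist":0,"fingers":0},{"linear":[-20,0,0],"twist":0,"fingers":0}]}}

```text
t: 3.55
ee_pos: [0.5829, 0.0556, 0.0142]
eef_rot: [0.059, 0.998, -0.0, 0.0]
ft_force: [-3.4, -0.1, 1.2]
width: 0.0856
```

```bash
cat > look.py <<'E'
import sys
from cell import bot
from h import *
tag=sys.argv[1]
s=bot.read_state();plan(s,9,28,15,90);print(s["ft_force"].round(1))
c=bot.camera("top");f=np.ascontiguousarray(c["frame"][...,::-1])
cv2.imwrite(f"pics/top{tag}.png",cv2.resize(f[105:240,175:330],None,fx=4.4,fy=4.4,interpolation=cv2.INTER_CUBIC))
c2=bot.camera("scene");cv2.imwrite(f"pics/scene{tag}.png",cv2.resize(c2["frame"][150:300,170:370,::-1],None,fx=4,fy=4,interpolation=cv2.INTER_CUBIC))
hsv=cv2.cvtColor(f,cv2.COLOR_BGR2HSV)
m=cv2.inRange(hsv,(105,120,30),(130,255,255));m[:, 300:]=0;m[:,:180]=0
cs,_=cv2.findContours(m,cv2.RETR_EXTERNAL,cv2.CHAIN_APPROX_NONE)
k=max(cs,key=cv2.contourArea);P=ray(c,k[:,0],.05)[:,:2]*1000
D=np.array([w2d(p) for p in P]);print("blue deck rect",cv2.minAreaRect(D.astype(np.float32)),"min/max",D.min(0).round(1),D.max(0).round(1))
g=cv2.cvtColor(f,cv2.COLOR_BGR2GRAY)
hull=np.zeros_like(g);cv2.drawContours(hull,[cv2.convexHull(k)],-1,255,-1)
m2=((hsv[...,1]<60)&(g>60)&(hull>0)).astype(np.uint8)
n,l,st,ce=cv2.connectedComponentsWithStats(m2)
C=[w2d(p) for p in ray(c,[ce[i] for i in range(1,n) if 15<st[i,4]<80],.067)*1000]
print(len(C));
if len(C): print(cv2.minAreaRect(np.array(C,np.float32)),np.mean(C,0),np.round(C,1).tolist())
E
python3 look.py 3
```

```text
at deck [-9.2 27.1] z 14.2 jaw deck 89.96 t 3.55 q6 -1.48
toolx in deck [-1.0, 0.001]
shift [-18.2   0.9  -0.8] twist -0.04
[-3.4 -0.1  1.2]
blue deck rect ((59.917015075683594, -37.043731689453125), (86.34459686279297, 13.77177619934082), 5.464231014251709) min/max [ 16.8 -41.9] [102.8 -26.1]Traceback (most recent call last):
  File "look.py", line 18, in <module>
    C=[w2d(p) for p in ray(c,[ce[i] for i in range(1,n) if 15<st[i,4]<80],.067)*1000]
                       ~~~^^^^^^^^^^^^^^^^^^^^^^^^^^^^^^^^^^^^^^^^^^^^^^^^^^^^^
  File "h.py", line 8, in ray
    d=(np.c_[uv,np.ones(len(uv))]@np.linalg.inv(K).T)@R
       ~~~~~~~~~~~~~~~~~~~~~~~~~~^~~~~~~~~~~~~~~~~~~
ValueError: matmul: Input operand 1 has a mismatch in its core dimension 0, with gufunc signature (n?,k),(k,m?)->(n?,m?) (size 3 is different from 1)
```

```bash
ls pics
```

```text
crop0.png
scene0.png
scene1.png
scene2.png
scene3.png
top0.png
top3.png
wrist0.png
wrist1.png
```

View pics/scene3.png

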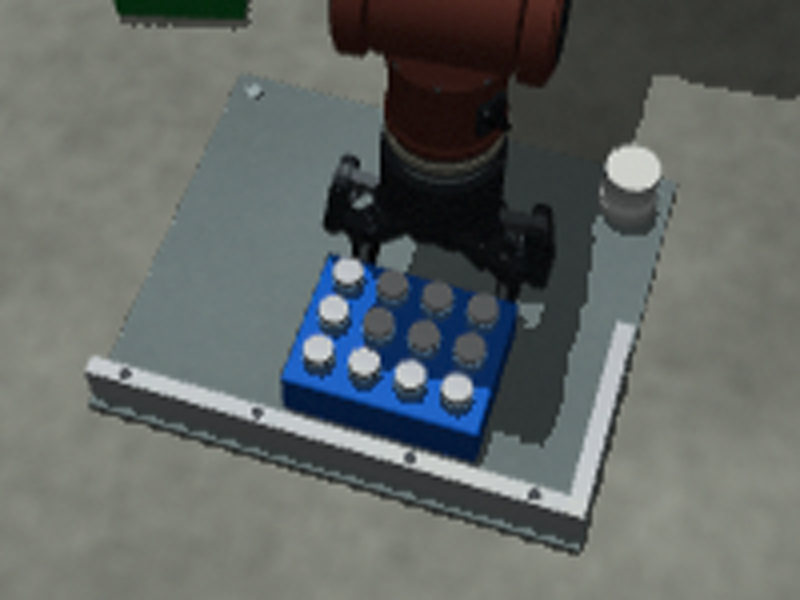

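View pics/top3.png

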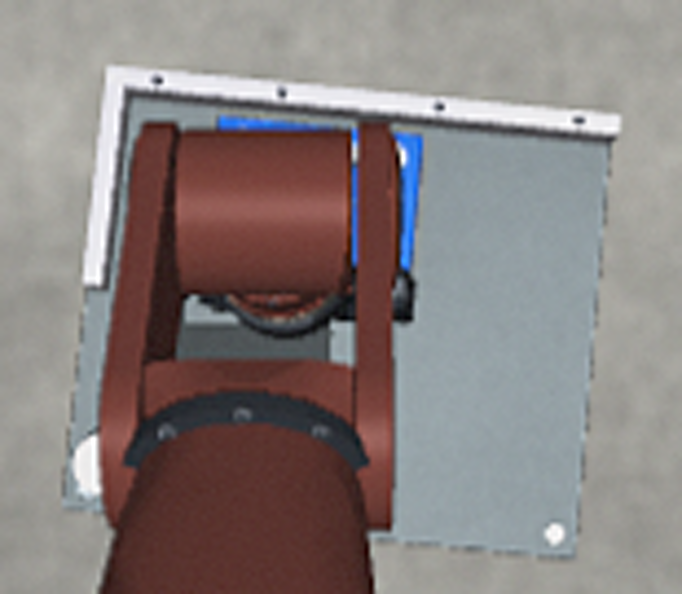

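The scene view shows the rack squared to the deck, with the gap to the far fence down to about 17 mm. Next I press it up to the far fence.

>>> {"name": "step_arm", "arguments": {"series": [{"linear":[-4,0,0],"twist":0,"fingers":0},{"linear":[-8,0,0],"twist":0,"fingers":0},{"linear":[-12,0,0],"twist":0,"fingers":0},{"linear":[-14,0,0],"twist":0,"fingers":0},{"linear":[-15,0,0],"twist":0,"fingers":0}]}}

```text
t: 4.15
ee_pos: [0.5965, 0.0543, 0.014]
eef_rot: [0.059, 0.998, -0.0, -0.001]
ft_force: [-5.7, 0.9, 2.4]
width: 0.0851
```

>>> {"name": "step_arm", "arguments": {"series": [{"linear":[-1,0,0],"twist":0,"fingers":0},{"linear":[-2,0,0],"twist":0,"fingers":0}]}}

```text
t: 4.35
ee_pos: [0.5977, 0.0542, 0.014]
eef_rot: [0.059, 0.998, -0.0, -0.002]
ft_force: [-8.8, 0.2, 5.0]
width: 0.0854
```

>>> {"name": "step_arm", "arguments": {"series": [{"linear":[-1,0,0],"twist":0,"fingers":0},{"linear":[-1,0,0],"twist":0,"fingers":0}]}}

```text
t: 4.55
ee_pos: [0.5976, 0.0542, 0.014]
eef_rot: [0.059, 0.998, -0.0, -0.003]
ft_force: [-9.5, 0.0, 7.3]
width: 0.0857
```

>>> {"name": "step_arm", "arguments": {"series": [{"linear":[-1,0,0],"twist":0,"fingers":0},{"linear":[-1,0,0],"twist":0,"fingers":0}]}}

```text
t: 4.75
ee_pos: [0.5975, 0.0542, 0.014]
eef_rot: [0.059, 0.998, -0.0, -0.004]
ft_force: [-12.1, 0.7, 8.6]
width: 0.0854
```

```bash
sed -i 's/^if len(C)/if len(C)/; s/^C=\[w2d.*/cc=[ce[i] for i in range(1,n) if 15<st[i,4]<80]\nC=[w2d(p) for p in ray(c,cc,.067)*1000] if cc else []/' look.py; python3 look.py 4
```

```text
at deck [ 5.5 27.5] z 14.0 jaw deck 89.98 t 4.75 q6 -1.48
toolx in deck [-1.0, 0.0]
shift [-3.5  0.5 -1.1] twist -0.02
[-12.1   0.7   8.6]
blue deck rect ((74.04067993164062, -38.41432571411133), (80.99462890625, 13.789164543151855), 5.347662448883057) min/max [ 33.6 -41.8] [115.  -27.8]
0
```

View pics/scene4.png

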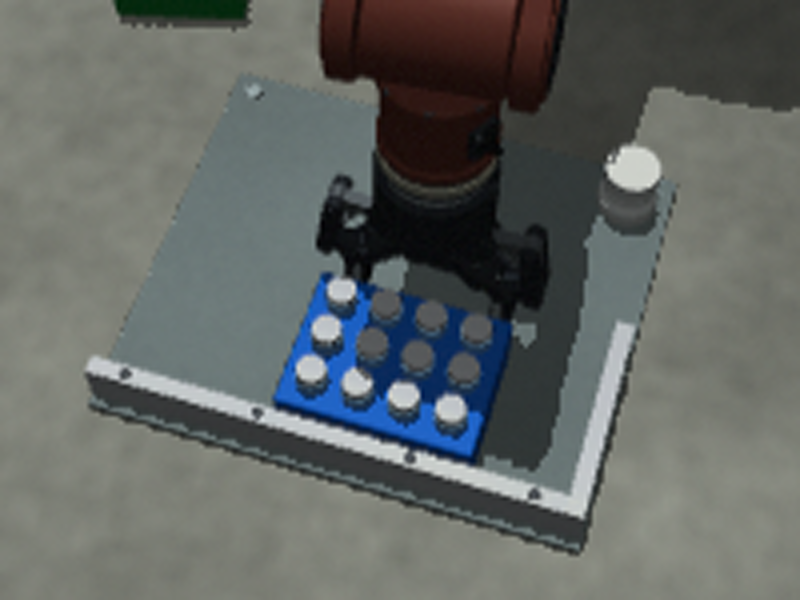

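The far side is against the fence: force rises with no further travel. Backing off, lifting and turning to push from the right end.

>>> {"name": "step_arm", "arguments": {"series": [{"linear":[10,0,0],"twist":0,"fingers":0},{"linear":[35,0,0],"twist":0,"fingers":0},{"linear":[40,0,-40],"twist":0,"fingers":0},{"linear":[40,0,-90],"twist":0,"fingers":0.2},{"linear":[40,0,-110],"twist":0,"fingers":0.4}]}}

```text
t: 5.35
ee_pos: [0.5662, 0.0584, 0.1302]
eef_rot: [0.058, 0.998, 0.0, 0.007]
ft_force: [1.9, 0.5, 0.7]
width: 0.059
```

>>> {"name": "step_arm", "arguments": {"series": [{"linear":[0,-40,0],"twist":8,"fingers":0.4},{"linear":[0,-80,0],"twist":16,"fingers":0.4},{"linear":[0,-110,0],"twist":24,"fingers":0.4},{"linear":[-40,-110,0],"twist":32,"fingers":0.4},{"linear":[-90,-110,0],"twist":40,"fingers":0.4}]}}

```text
t: 5.85
ee_pos: [0.6383, -0.0629, 0.1244]
eef_rot: [0.4, 0.916, 0.0, 0.001]
ft_force: [0.1, -0.1, 1.3]
width: 0.0512
```

>>> {"name": "step_arm", "arguments": {"series": [{"linear":[0,0,0],"twist":8.5,"fingers":0.4},{"linear":[0,0,0],"twist":17,"fingers":0.4},{"linear":[0,0,0],"twist":25,"fingers":0.4},{"linear":[0,0,0],"twist":33,"fingers":0.4},{"linear":[0,0,0],"twist":41,"fingers":0.4}]}}

```text
t: 6.35
ee_pos: [0.6398, -0.0618, 0.125]
eef_rot: [0.695, 0.719, 0.001, 0.002]
ft_force: [-0.1, -0.4, 1.0]
width: 0.051
```

>>> {"name": "step_arm", "arguments": {"series": [{"linear":[0,0,0],"twist":8,"fingers":0.4},{"linear":[0,0,0],"twist":8,"fingers":0.4}]}}

```text
t: 6.55
ee_pos: [0.6395, -0.0617, 0.125]
eef_rot: [0.741, 0.671, 0.001, 0.002]
ft_force: [-0.2, -0.6, 0.0]
width: 0.0514
```

```bash
sed -i 's/plan(s,9,28,15,90)/plan(s,*map(float,sys.argv[2:6]))/' look.py; python3 look.py 5 64 -85 18 0
```

```text
at deck [ 60.7 -82.7] z 125.0 jaw deck 1.0 t 6.55 q6 -0.11
toolx in deck [-0.017, 1.0]
shift [ -2.3   2.8 107.1] twist 1.0
[-0.2 -0.6  0. ]
blue deck rect ((65.69775390625, 38.47463607788086), (98.49890899658203, 104.12106323242188), 89.69239044189453) min/max [ 13.6 -11. ] [117.8  87.6]
9
((68.0104751586914, 38.17359924316406), (59.710697174072266, 59.94094467163086), 89.9623031616211) [67.85507577 38.14358655] [[98.0, 67.7], [97.5, 37.9], [97.6, 8.7], [67.9, 68.0], [68.1, 37.9], [67.4, 8.5], [38.1, 68.0], [38.0, 38.3], [38.1, 8.3]]
```

View pics/scene5.png

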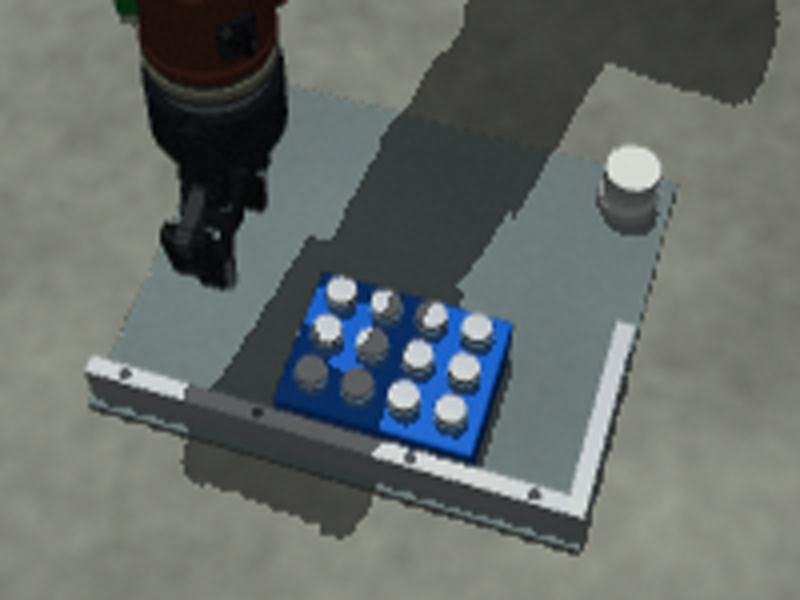

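View pics/top5.png

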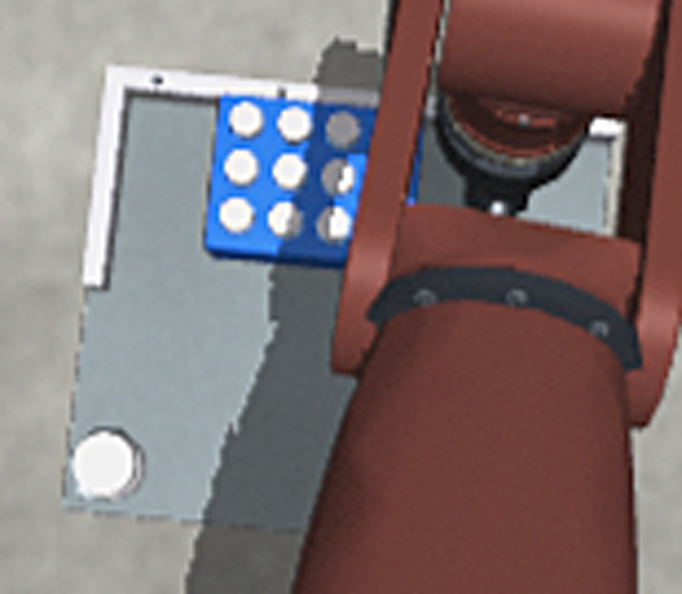

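Rack middle is now at about deck (68–70, 23), aligned with the deck and flush at the far fence. About 62 mm along y remains.

>>> {"name": "step_arm", "arguments": {"series": [{"linear":[-2,2,45],"twist":1,"fingers":0.4},{"linear":[-2,2,85],"twist":1,"fingers":0.4},{"linear":[-2,2,105],"twist":1,"fingers":0.4},{"linear":[-2,2,106],"twist":1,"fingers":0.4},{"linear":[-2,2,106],"twist":1,"fingers":0.4}]}}

```text
t: 7.15
ee_pos: [0.64, -0.0635, 0.0184]
eef_rot: [0.747, 0.665, 0.0, 0.0]
ft_force: [0.0, -0.4, 0.6]
width: 0.0512
```

```bash
python3 look.py 6 64 -50 18 0
```

```text
at deck [ 61.5 -84.4] z 18.4 jaw deck 0.06 t 7.15 q6 -0.09
toolx in deck [-0.001, 1.0]
shift [34.4  2.5  0.4] twist 0.06
[ 0.  -0.4  0.6]
blue deck rect ((65.5411376953125, 35.81233215332031), (104.21119689941406, 104.27870178222656), 89.39106750488281) min/max [ 13.3 -16.8] [117.8  87.8]
9
((67.82527160644531, 38.0224723815918), (59.863983154296875, 59.9416389465332), 89.60713958740234) [67.82865896 38.18990528] [[98.0, 67.7], [97.6, 38.2], [97.6, 8.7], [67.9, 68.0], [68.0, 38.1], [67.6, 8.5], [38.1, 68.0], [38.0, 38.3], [37.6, 8.3]]
```

View pics/scene6.png

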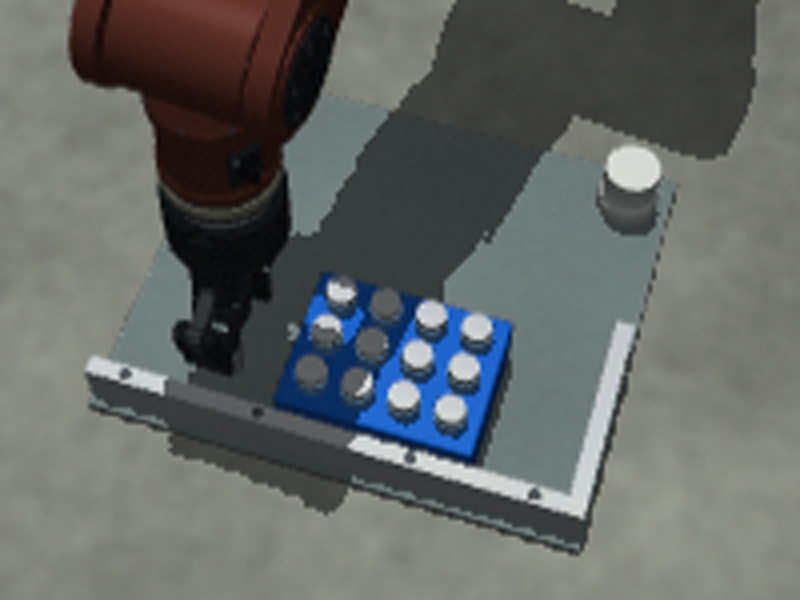

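>>> {"name": "step_arm", "arguments": {"series": [{"linear":[10,2,0],"twist":0,"fingers":0.4},{"linear":[20,2,0],"twist":0,"fingers":0.4},{"linear":[26,2,0],"twist":0,"fingers":0.4},{"linear":[32,2,0],"twist":0,"fingers":0.4},{"linear":[38,2,0],"twist":0,"fingers":0.4}]}}

```text
t: 7.75
ee_pos: [0.6465, -0.0269, 0.0191]
eef_rot: [0.747, 0.665, -0.001, 0.001]
ft_force: [-1.3, -5.1, 3.4]
width: 0.0513
```

>>> {"name": "step_arm", "arguments": {"series": [{"linear":[6,0,0],"twist":0,"fingers":0.4},{"linear":[12,0,0],"twist":0,"fingers":0.4},{"linear":[18,0,0],"twist":0,"fingers":0.4},{"linear":[24,0,0],"twist":0,"fingers":0.4},{"linear":[30,0,0],"twist":0,"fingers":0.4}]}}

```text
t: 8.25
ee_pos: [0.65, 0.0024, 0.0191]
eef_rot: [0.747, 0.665, -0.001, 0.001]
ft_force: [-1.8, -5.3, 3.6]
width: 0.0511
```

```bash
python3 look.py 7 64 5 18 0
```

```text
at deck [ 63.7 -17.8] z 19.1 jaw deck 0.02 t 8.25 q6 0.02
toolx in deck [-0.0, 1.0]
shift [22.8  0.3  1. ] twist 0.02
[-1.8 -5.3  3.6]
blue deck rect ((65.38035583496094, 102.896240234375), (46.05998229980469, 102.92023468017578), 87.52115631103516) min/max [13.3 77.7] [116.4 124.1]
4
((72.47109985351562, 101.89529418945312), (22.783926010131836, 65.18585205078125), 67.33430480957031) [75.3471103  97.66944667] [[97.5, 103.8], [98.2, 78.8], [67.7, 104.1], [38.0, 103.9]]
```

View pics/scene7.png

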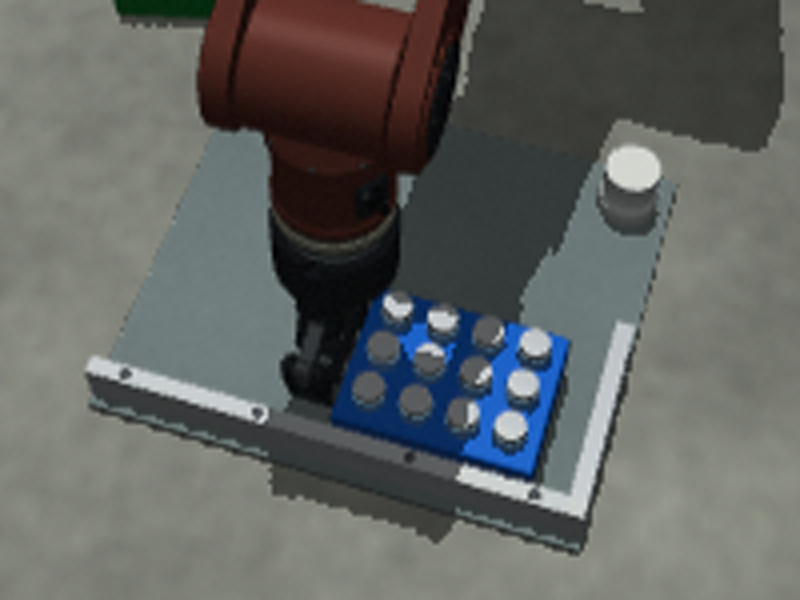

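>>> {"name": "step_arm", "arguments": {"series": [{"linear":[6,0,0],"twist":0,"fingers":0.4},{"linear":[12,0,0],"twist":0,"fingers":0.4},{"linear":[17,0,0],"twist":0,"fingers":0.4},{"linear":[21,0,0],"twist":0,"fingers":0.4},{"linear":[23,0,0],"twist":0,"fingers":0.4}]}}

```text
t: 8.85
ee_pos: [0.6528, 0.0256, 0.019]
eef_rot: [0.747, 0.665, -0.0, 0.001]
ft_force: [-0.8, -6.4, 3.5]
width: 0.0514
```

>>> {"name": "step_arm", "arguments": {"series": [{"linear":[1,0,0],"twist":0,"fingers":0.4},{"linear":[2,0,0],"twist":0,"fingers":0.4}]}}

```text
t: 9.05
ee_pos: [0.653, 0.0273, 0.019]
eef_rot: [0.747, 0.665, -0.001, 0.001]
ft_force: [-0.9, -4.8, 3.0]
width: 0.0512
```

>>> {"name": "step_arm", "arguments": {"series": [{"linear":[1,0,0],"twist":0,"fingers":0.4},{"linear":[2,0,0],"twist":0,"fingers":0.4}]}}

```text
t: 9.25
ee_pos: [0.653, 0.0276, 0.019]
eef_rot: [0.747, 0.665, -0.002, 0.002]
ft_force: [-2.5, -11.6, 5.1]
width: 0.0514
```

>>> {"name": "step_arm", "arguments": {"series": [{"linear":[1,0,0],"twist":0,"fingers":0.4},{"linear":[1,0,0],"twist":0,"fingers":0.4}]}}

```text
t: 9.45
ee_pos: [0.653, 0.0276, 0.019]
eef_rot: [0.747, 0.665, -0.002, 0.002]
ft_force: [-2.6, -12.5, 4.1]
width: 0.0514
```

```bash
python3 look.py 8 64 5 18 0
```

```text
at deck [63.7  7.6] z 19.0 jaw deck 0.03 t 9.45 q6 0.06
toolx in deck [-0.001, 1.0]
shift [-2.6  0.3  1.1] twist 0.03
[ -2.6 -12.5   4.1]
blue deck rect ((66.37260437011719, 131.58636474609375), (104.96958923339844, 33.25168991088867), 0.03343105688691139) min/max [ 13.9 115. ] [118.9 148.2]
3
((68.20256042480469, 129.15745544433594), (0.057553086429834366, 60.28376770019531), 89.91889953613281) [ 68.21409356 129.16704866] [[98.3, 129.1], [68.2, 129.1], [38.1, 129.2]]
```

View pics/scene8.png

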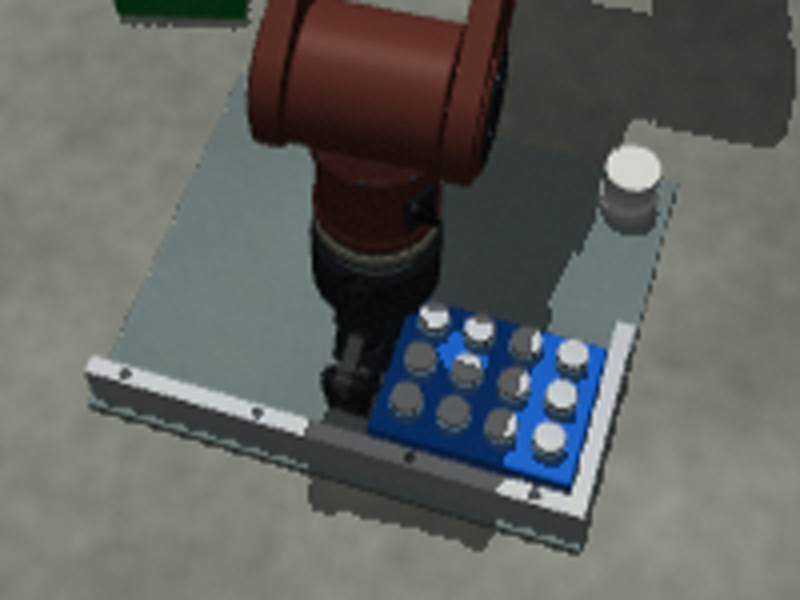

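The end is at the left fence: force builds with no travel, and the caps line up with the deck. Backing off for an unobstructed check.

>>> {"name": "step_arm", "arguments": {"series": [{"linear":[-8,0,0],"twist":0,"fingers":0.4},{"linear":[-40,0,0],"twist":0,"fingers":0.4},{"linear":[-60,0,-30],"twist":0,"fingers":0.4},{"linear":[-80,0,-75],"twist":0,"fingers":0.4},{"linear":[-120,0,-105],"twist":0,"fingers":0.4}]}}

```text
t: 10.05
ee_pos: [0.6397, -0.0858, 0.1253]
eef_rot: [0.746, 0.665, 0.002, -0.0]
ft_force: [0.8, -1.0, -0.6]
width: 0.0513
```

>>> {"name": "step_arm", "arguments": {"series": [{"linear":[-50,0,0],"twist":0,"fingers":0.4},{"linear":[-100,0,0],"twist":0,"fingers":0.4},{"linear":[-140,0,-20],"twist":0,"fingers":0.4},{"linear":[-140,0,-20],"twist":0,"fingers":0.4}]}}

```text
t: 10.45
ee_pos: [0.6236, -0.2321, 0.1462]
eef_rot: [0.749, 0.662, 0.001, 0.003]
ft_force: [0.3, 0.4, 1.2]
width: 0.0513
```

```bash
python3 look.py 9 -35 83 14 90
```

```text
at deck [  64.8 -253.8] z 146.2 jaw deck -0.32 t 10.45 q6 -0.34
toolx in deck [0.006, 1.0]
shift [ 336.6 -102.5  130.7] twist 89.68
[0.3 0.4 1.2]
blue deck rect ((66.3519515991211, 83.56973266601562), (129.33724975585938, 105.0013427734375), 89.9884262084961) min/max [13.9 18.9] [118.9 148.2]
12
((68.16744995117188, 84.19322967529297), (60.398616790771484, 89.87076568603516), 0.028428388759493828) [68.07902096 84.36304862] [[98.3, 129.1], [98.0, 99.1], [98.0, 69.3], [97.8, 39.3], [68.2, 129.1], [68.1, 99.5], [68.2, 69.4], [68.2, 39.3], [37.9, 129.0], [38.1, 99.8], [38.1, 69.6], [38.0, 39.9]]
```

View pics/scene9.png

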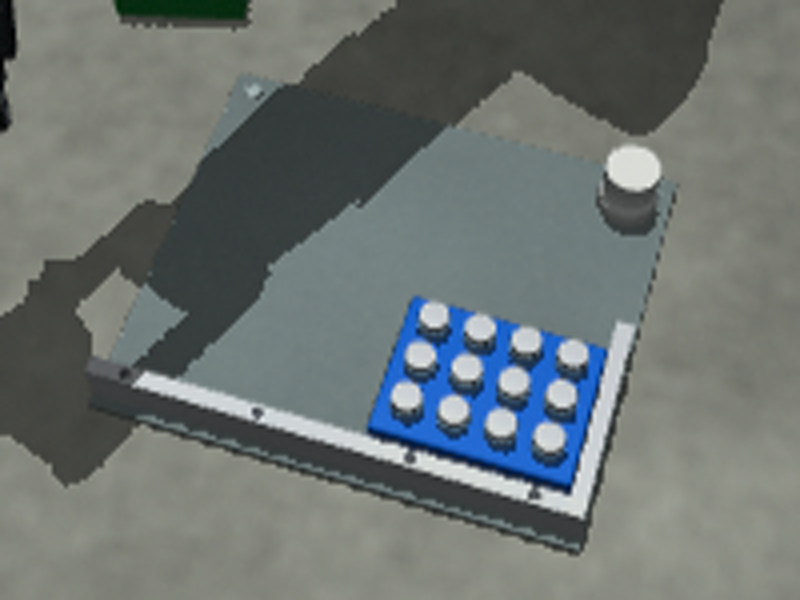

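View pics/top9.png

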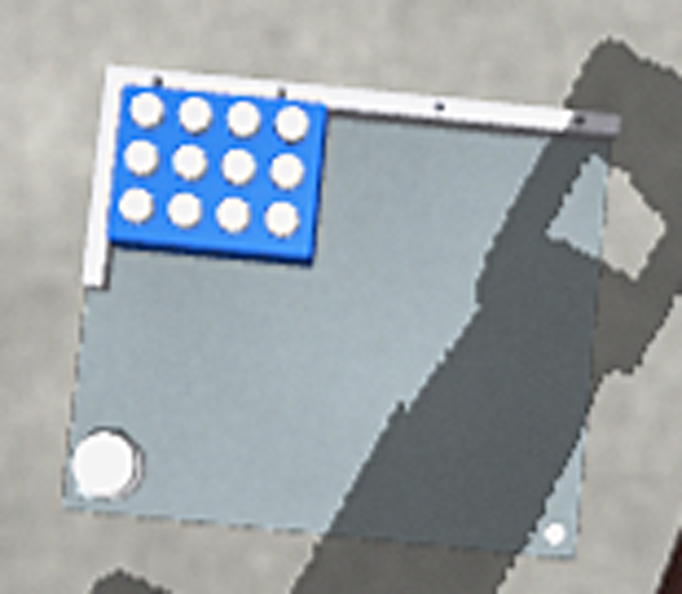

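All 12 caps visible; the rack is at deck (68.1, 84.4) and square within about 0.1°. The 2 mm offset in x equals the reading taken after I pressed it, so it is probably calibration. I'll press the near side once more to confirm it is flush at the far fence.

>>> {"name": "step_arm", "arguments": {"series": [{"linear":[20,-45,0],"twist":-8,"fingers":0.2},{"linear":[40,-85,0],"twist":-16,"fingers":0},{"linear":[80,-110,0],"twist":-24,"fingers":0},{"linear":[125,-118,0],"twist":-32,"fingers":0},{"linear":[170,-118,0],"twist":-40,"fingers":0}]}}

```text
t: 11.05
ee_pos: [0.5224, -0.0402, 0.1418]
eef_rot: [0.472, 0.882, 0.0, -0.002]
ft_force: [1.1, -0.6, -0.2]
width: 0.0853
```

>>> {"name": "step_arm", "arguments": {"series": [{"linear":[0,0,0],"twist":-8.5,"fingers":0},{"linear":[0,0,0],"twist":-17,"fingers":0},{"linear":[0,0,0],"twist":-25,"fingers":0},{"linear":[0,0,0],"twist":-33,"fingers":0},{"linear":[0,0,0],"twist":-41,"fingers":0}]}}

```text
t: 11.55
ee_pos: [0.524, -0.0413, 0.1421]
eef_rot: [0.132, 0.991, 0.001, -0.001]
ft_force: [-0.1, 0.5, 0.4]
width: 0.0854
```

>>> {"name": "step_arm", "arguments": {"series": [{"linear":[0,0,0],"twist":-8,"fingers":0},{"linear":[0,0,0],"twist":-8,"fingers":0}]}}

```text
t: 11.75
ee_pos: [0.5242, -0.0416, 0.1422]
eef_rot: [0.066, 0.998, 0.001, -0.001]
ft_force: [-0.5, -1.0, -0.1]
width: 0.0853
```

Run:
```python
from cell import bot
from h import *
plan(bot.read_state(),-40,76,14,90)
```

```text
at deck [-56.2 -76.2] z 142.2 jaw deck 89.11 t 11.75 q6 -1.65
toolx in deck [-1.0, 0.016]
shift [-14.1 152.3 128.3] twist -0.89
```

>>> {"name": "step_arm", "arguments": {"series": [{"linear":[0,48,0],"twist":-0.9,"fingers":0},{"linear":[-6,96,20],"twist":-0.9,"fingers":0},{"linear":[-10,140,40],"twist":-0.9,"fingers":0},{"linear":[-10,152,70],"twist":-0.9,"fingers":0},{"linear":[-10,152,80],"twist":-0.9,"fingers":0}]}}

```text
t: 12.25
ee_pos: [0.552, 0.1085, 0.0596]
eef_rot: [0.058, 0.998, 0.0, -0.003]
ft_force: [-0.2, 0.0, -0.2]
width: 0.0853
```

>>> {"name": "step_arm", "arguments": {"series": [{"linear":[0,0,0],"twist":0,"fingers":0},{"linear":[0,0,0],"twist":0,"fingers":0}]}}

```text
t: 12.45
ee_pos: [0.5554, 0.1049, 0.0636]
eef_rot: [0.06, 0.998, -0.0, -0.0]
ft_force: [0.9, -0.6, 0.5]
width: 0.0857
```

```bash
python3 look.py 10 -35 76 14 90
```

```text
at deck [-42.2  73. ] z 63.6 jaw deck 89.81 t 12.45 q6 -1.39
toolx in deck [-1.0, 0.003]
shift [-7.2  3.  49.6] twist -0.19
[ 0.9 -0.6  0.5]
blue deck rect ((67.26094055175781, 83.50459289550781), (130.31982421875, 102.05889892578125), 89.22455596923828) min/max [15.5 18.9] [118.9 148.2]
7
((83.23494720458984, 83.66009521484375), (91.26119232177734, 29.09682273864746), 89.57080078125) [85.89503623 86.49426918] [[98.1, 129.2], [97.7, 99.3], [97.7, 69.5], [97.5, 39.5], [69.7, 129.3], [72.3, 100.5], [68.3, 38.1]]
```

View pics/scene10.png

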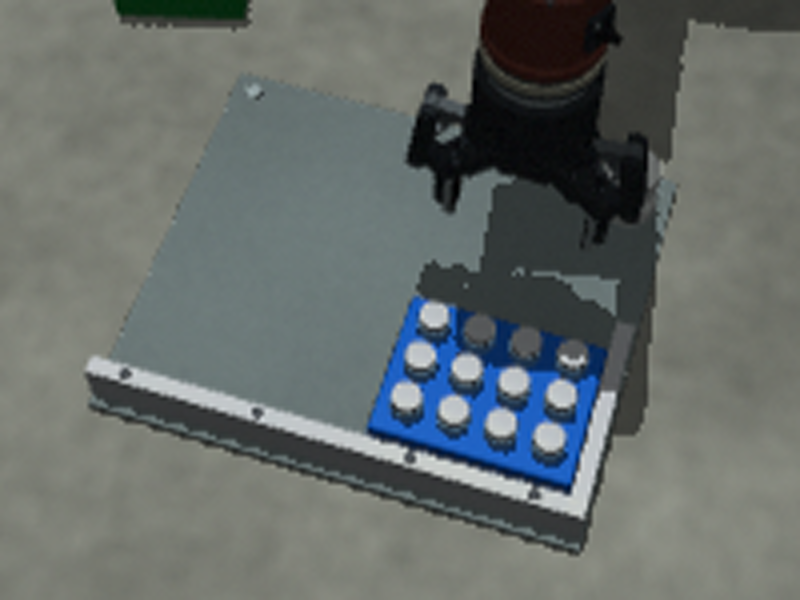

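>>> {"name": "step_arm", "arguments": {"series": [{"linear":[0,-5,15],"twist":-0.2,"fingers":0},{"linear":[0,-5,40],"twist":-0.2,"fingers":0},{"linear":[0,-5,48],"twist":-0.2,"fingers":0},{"linear":[-15,-5,49],"twist":-0.2,"fingers":0},{"linear":[-32,-5,49],"twist":-0.2,"fingers":0}]}}

```text
t: 13.05
ee_pos: [0.5856, 0.096, 0.0132]
eef_rot: [0.058, 0.998, -0.0, -0.001]
ft_force: [-0.8, 0.4, -0.0]
width: 0.0853
```

>>> {"name": "step_arm", "arguments": {"series": [{"linear":[-3,0,0],"twist":0,"fingers":0},{"linear":[-6,0,0],"twist":0,"fingers":0},{"linear":[-9,0,0],"twist":0,"fingers":0}]}}

```text
t: 13.35
ee_pos: [0.595, 0.0954, 0.0142]
eef_rot: [0.058, 0.998, -0.0, -0.001]
ft_force: [0.5, 0.1, 0.3]
width: 0.0857
```

Run:
```python
from cell import bot
from h import *
plan(bot.read_state(),6,68,14,90)
```

```text
at deck [-1.7 68.2] z 14.2 jaw deck 90.07 t 13.35 q6 -1.41
toolx in deck [-1.0, -0.001]
shift [-7.7 -0.2  0.2] twist 0.07
```

>>> {"name": "step_arm", "arguments": {"series": [{"linear":[-2,0,0],"twist":0,"fingers":0},{"linear":[-4,0,0],"twist":0,"fingers":0},{"linear":[-6,0,0],"twist":0,"fingers":0}]}}

```text
t: 13.65
ee_pos: [0.6014, 0.095, 0.0143]
eef_rot: [0.058, 0.998, -0.0, -0.0]
ft_force: [-0.6, -0.3, -1.0]
width: 0.0853
```

>>> {"name": "step_arm", "arguments": {"series": [{"linear":[-1,0,0],"twist":0,"fingers":0},{"linear":[-2,0,0],"twist":0,"fingers":0}]}}

```text
t: 13.85
ee_pos: [0.6025, 0.0948, 0.0142]
eef_rot: [0.058, 0.998, -0.0, -0.001]
ft_force: [-3.5, 0.0, 3.4]
width: 0.0852
```

>>> {"name": "step_arm", "arguments": {"series": [{"linear":[-1,0,0],"twist":0,"fingers":0},{"linear":[-2,0,0],"twist":0,"fingers":0}]}}

```text
t: 14.05
ee_pos: [0.6024, 0.0947, 0.0138]
eef_rot: [0.058, 0.998, -0.0, -0.004]
ft_force: [-8.8, 0.7, 6.2]
width: 0.0857
```

Run:
```python
from cell import bot
from h import *
plan(bot.read_state(),6,68,14,90)
```

```text
at deck [ 5.7 68.3] z 13.8 jaw deck 90.05 t 14.05 q6 -1.41
toolx in deck [-1.0, -0.001]
shift [-0.3 -0.3 -0.2] twist 0.05
```

It stalls at the same place (5.7 against 5.5 mm) with no rack travel, which confirms it is flush. Retreating.

>>> {"name": "step_arm", "arguments": {"series": [{"linear":[8,0,0],"twist":0,"fingers":0},{"linear":[40,0,0],"twist":0,"fingers":0},{"linear":[45,0,-40],"twist":0,"fingers":0},{"linear":[45,0,-90],"twist":0,"fingers":0},{"linear":[45,0,-130],"twist":0,"fingers":0}]}}

```text
t: 14.55
ee_pos: [0.5612, 0.0997, 0.1464]
eef_rot: [0.057, 0.998, 0.0, 0.001]
ft_force: [1.9, 0.3, 0.4]
width: 0.085
```

>>> {"name": "step_arm", "arguments": {"series": [{"linear":[0,-45,0],"twist":0,"fingers":0},{"linear":[0,-90,0],"twist":0,"fingers":0},{"linear":[0,-135,-10],"twist":0,"fingers":0},{"linear":[0,-180,-20],"twist":0,"fingers":0},{"linear":[0,-220,-30],"twist":0,"fingers":0}]}}

```text
t: 15.05
ee_pos: [0.5353, -0.121, 0.1749]
eef_rot: [0.058, 0.998, -0.001, 0.001]
ft_force: [0.2, 1.1, -1.2]
width: 0.0853
```

>>> {"name": "step_arm", "arguments": {"series": [{"linear":[0,-10,0],"twist":0,"fingers":0},{"linear":[0,-10,0],"twist":0,"fingers":0},{"linear":[0,-10,0],"twist":0,"fingers":0}]}}

```text
t: 15.35
ee_pos: [0.5341, -0.1279, 0.1737]
eef_rot: [0.058, 0.998, 0.0, -0.0]
ft_force: [-0.4, -0.2, 0.0]
width: 0.0851
```

```bash
python3 look.py 11 0 0 200 90
python3 - <<'E'
from cell import bot
import cv2,numpy as np
a=np.load("scene0.npz")["frame"];c=bot.camera("scene")["frame"];cv2.imwrite("pics/full11.png",c[...,::-1])
print("joint_vel",np.abs(bot.read_state()["joint_vel"]).max())
E
```

```text
at deck [ -36.2 -160.8] z 173.7 jaw deck 90.09 t 15.35 q6 -1.82
toolx in deck [-1.0, -0.002]
shift [-36.5 160.8 -26.2] twist 0.09
[-0.4 -0.2  0. ]
blue deck rect ((66.34458923339844, 83.56814575195312), (129.36734008789062, 104.98236846923828), 89.96531677246094) min/max [13.8 18.9] [118.9 148.2]
12
((68.05996704101562, 84.3560791015625), (89.83112335205078, 60.18844985961914), 89.75695037841797) [68.05905162 84.40557187] [[98.3, 129.1], [97.9, 99.3], [97.7, 69.5], [97.9, 39.7], [68.2, 129.1], [68.3, 99.4], [68.2, 69.4], [68.1, 39.4], [38.2, 129.0], [38.0, 99.6], [38.1, 69.6], [38.0, 39.7]]
joint_vel 0.0030580864429080815
```

View pics/scene11.png

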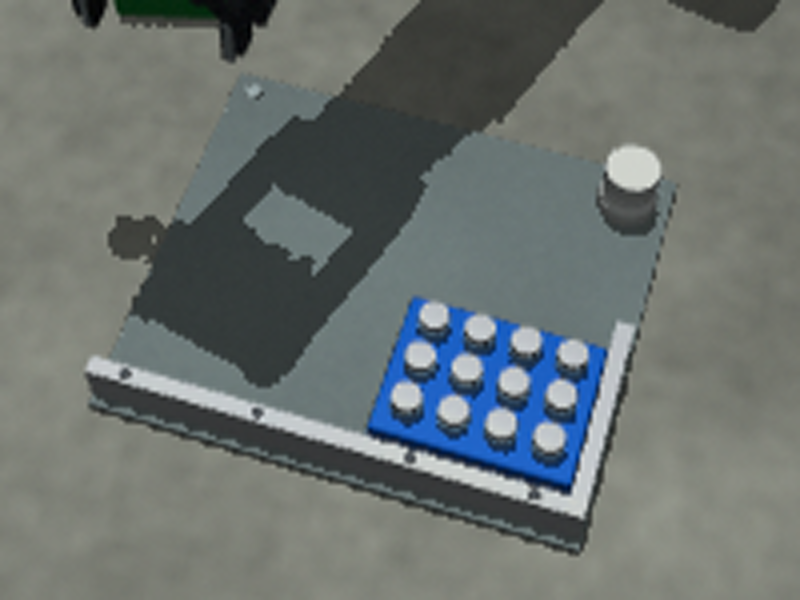

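View pics/full11.png

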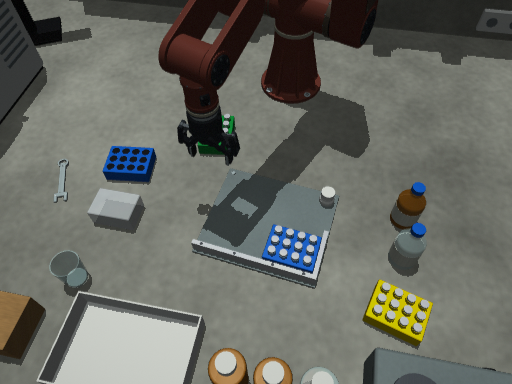

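The rack (scene crop about (490,395)) sits in the corner with no visible gap. The tub, bottles and other racks are at the same pixels as in the first picture. The arm is clear and still, so I'm handing in.

Run:
```python
from cell import bot
print(bot.close_job())
```

```text
the job is handed in; nothing more can be done
None
```

The full blue rack is in the corner, with its long side on the far fence and its end on the left fence. The gripper has let go, and I handed the job in at about 15.5 s of the 54 s allowed.

I slid the rack with the open fingers on its near long side until it met the far fence. I then pushed on its right end until it met the left fence. A second light press on the near side checked the far-fence contact.

**Contact:** each press stopped dead as the force rose to about 9–13 N. The second press on the near side stopped at the same place as the first (5.7 mm against 5.5 mm).

**Position:** the last picture puts the rack's middle at deck (68.1, 84.4) mm, where seated would be (70, 85). It is square to the deck to about 0.3° or better.

**Disagreement:** the 2 mm difference along x stayed the same before and after the second press. I put it down to the camera calibration (good to about 2 mm) rather than a gap, but I could not rule out a gap by sight alone.

**Bystanders:** by eye, the tub, bottles, tip box and other racks are where they were in the first picture; the green rack was partly hidden by the arm, and I did not measure any of them.

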